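# Reload the build rack in reverse order

## Robot

A 6-joint arm with a two-finger parallel gripper is mounted at the origin on the work surface. World frame = base frame: x ahead of the robot, y to its left, z up, the work surface at z = 0. Lengths are in m, angles in rad, forces in N, time in s.
With the tool pointing down it reaches from about 0.275 to 0.825 m from the base axis. Payload 4.9 kg.
Tool frame: the origin (TCP) lies midway between the tips of the shut fingers; the grasp point (between the pads) lies 19 mm behind it; z points along the fingers, x is the direction in which the jaws open and shut, and the axes are right-handed (so a half turn about z gives the same grasp; the last joint's range is limited). The gripper opens to 85 mm and grips with 20 to 120 N. Pads are 22 mm wide; open, the fingers measure 114 mm over their backs; the gripper's body (76 mm by 85 mm) begins 54 mm behind the grasp point. The pads swing forward as they close: fully open they stand 13 mm farther back than shut.
Start: joints at [-1.36, 0.326, -0.193, 1.052, 0, 1.437], TCP at [0.186, -0.518, 0.195] pointing down, gripper open.
Joint ranges: [-2.65, 2.65], [-0.97, 1.79], [-1.3, 1.35], [-1.93, 2.1], [-1.47, 1.37], [-3.14, 3.14]. Speed limits (rad/s): [2.57, 2.57, 3.14, 3.14, 3.14, 3.14].

## Interface

Orientations are given as a unit quaternion [x, y, z, w].
In Python, from rig import ctrl gives the robot as it stands.
- The arm moves only by the tool send_rows, never from a script. Its argument "steps" is one flat list of numbers, 7 for each row, row after row: the shift along the tool's x, y, z in mm, then the turn, a rotation vector about the tool's x, y, z in degrees, then the opening, from -1 (shut) to 1 (fully open), so that 0 is half open. A call has 1 to 12 rows; each row shifts and turns the commanded pose from where the row before left it, along the tool's axes as they then stand; what a row does not reach is not made up. A row lasts 1/12 s, in which the tool goes at most 41.7 mm and 7.16 degrees, less where a joint would pass 70% of its speed; a pose out of reach is approached as far as the arm can. A call with a gripper value outside its range is refused whole. The fingers move at their own pace and stop on an object; "newtons" is the grip in N (left out, the last holds). Time passes only in rows, so rows that do not move let the fingers close. It gives the time, the measured TCP pose, the force and the opening at its end, in the units of the state.
- ctrl.get_obs(): the state, without advancing time (a new reading comes with each control period).
- ctrl.snapshot(name): name is "scene" or "side" or "wrist"; returns a dict with "pixels" (420x560x3 uint8, red, green, blue), "depth" (420x560 float32, m along the optical axis (not along the pixel's ray), 0 where there is no reading), "fov_y" (degrees; the focal length in pixels is half the picture's height over the tangent of half this angle, whatever the lens; pixels are square), "cx", "cy" (the principal point, pixels), "world_to_cam" (4x4, takes a point from world to camera coordinates). Camera axes: x right, y down, z forward; pixel columns grow to the right and rows downward; lengths in m; the calibration is good to about 2 mm. The wrist camera is an equidistant fisheye: a pixel r from the principal point sees the ray r / f radians off the axis. A picture is of the moment at which its call begins.
- ctrl.finish_job(): hands the job in, once; it reports no verdict.
Trained networks look in a picture, given as the dict that the camera call returned (one of the last four; its "shot" number tells which), for a name from the list of things; names that differ only in an ending like _2 or _b are one class to them, and where a whole thing is asked for, a point or a joint stands for the part that bears it (a point fixed in the world has none). Each returns a list of dicts, best first, with "p" (0 to 1); they miss things now and then, are a little off and sometimes report something else, mostly with a low value. They report only what shows in the picture. A call takes as long as a camera call. They do not tell look-alikes from the thing itself.
- ctrl.find_in(target, picture): "location" ([row, column] in pixels, amid what is visible of it).
- ctrl.cut_out(target, picture): "region" (420x560 bool, what is visible of it) and "location" ([row, column] in pixels, amid what is visible of it).
- ctrl.landmark_of(target, picture): "location" ([row, column] in pixels: a listed point, or the origin of a listed thing).
The state is a dict: "time_s": time; "joint_pos": joint angles; "joint_vel": joint speeds; "effort": joint torques, N m; "eef_pos": TCP position; "orientation": TCP orientation; "ft_force": force on the tool from outside, world axes, zero at the start; "ft_torque": the same for the moment, N m; "finger_gap": opening from 0.0 (shut) to 1.0 (fully open).
Only numpy, scipy, OpenCV 4.12 (cv2) and the standard library are available. Lean on these libraries where they do the work, as an engineer would, in place of code of your own. Each camera call takes 0.05 s, during which the arm holds its last target. There are 200 camera calls.

## Task

Move the four rail devices from the blue pockets of the kitting rack into the four bays of the build rack in reverse order: seen from the robot, the device at the left end of the kitting rack goes into the right-end bay of the build rack, the next one into the bay beside it, and so on. Keep them upright and set each down gently, without dropping it, so that it stands flat on the floor of its own bay with its long side square to the row.

Things in the scene. Friction and masses are not known exactly. Their poses are not given: they have to be found in the camera images.
- breaker: two-pole circuit breaker, white, 36 mm wide (y), 68 high plus one wide black toggle bar 11 high on top, 0.24 kg. Loose, upright. Lower block 85 long (x), 40 high; on it a centred nose 45 long (x), full width: grip it across its 45, along x, fingertips just above the block's shoulders. Origin: centre of underside; x along the 85 length, z up; a half turn makes no difference
- timer: time relay, grey, slimmest: 26 mm wide (y), 68 high plus one round white dial 8 high on top, 0.1 kg. Loose, upright. Lower block 85 long (x), 40 high; on it a centred nose 45 long (x), full width: grip it across its 45, along x, fingertips just above the block's shoulders. Origin: centre of underside; x along the 85 length, z up; a half turn makes no difference
- outlet: rail-mount mains outlet, white, 44 mm wide (y), 68 high, round dark socket face on top, 0.13 kg. Loose, upright. Lower block 85 long (x), 40 high; on it a centred nose 45 long (x), full width: grip it across its 45, along x, fingertips just above the block's shoulders. Origin: centre of underside; x along the 85 length, z up; a half turn makes no difference
- contactor: contactor, black, tallest: 44 mm wide (y), 76 high plus small grey plunger 5 high and brass screws on top, 0.34 kg. Loose, upright. Lower block 85 long (x), 40 high; on it a centred nose 45 long (x), full width: grip it across its 45, along x, fingertips just above the block's shoulders. Origin: centre of underside; x along the 85 length, z up; a half turn makes no difference
- kit_rack: kitting rack, fixed: aluminium board 125 (x) x 270 (y) x 12 mm with four blue open pockets in a row along y, centres at y = +96, +32, -32, -96 mm. Origin: centre of the board's underside; y along the row to the robot's left (turned up to 0.4 rad), z up. Stands left or right of the build rack
- build_rack: build rack, fixed, empty: plywood board 125 (x) x 270 (y) x 12 mm, four grey open bays in a row, centres x = 0, y = +96, +32, -32, -96 mm. Bay inside 101 (x) x 60 (y); floor 15, wall tops 30 above the origin (centre of underside). y to the robot's left (turned up to 0.4 rad), z up. Any device fits any bay, its 85 length along x
- bay_breaker: blue pocket of the kitting rack where the breaker stands at the start; fixed, so it marks that starting place. All four alike: 105 (x) x 64 (y) x 18 mm, inside 101 x 60, floor 3 thick. Origin: centre of its underside, 12 mm above the bench; axes as the kitting rack's
- bay_timer: blue pocket of the kitting rack where the timer stands at the start; fixed, so it marks that starting place. All four alike: 105 (x) x 64 (y) x 18 mm, inside 101 x 60, floor 3 thick. Origin: centre of its underside, 12 mm above the bench; axes as the kitting rack's
- bay_outlet: blue pocket of the kitting rack where the outlet stands at the start; fixed, so it marks that starting place. All four alike: 105 (x) x 64 (y) x 18 mm, inside 101 x 60, floor 3 thick. Origin: centre of its underside, 12 mm above the bench; axes as the kitting rack's
- bay_contactor: blue pocket of the kitting rack where the contactor stands at the start; fixed, so it marks that starting place. All four alike: 105 (x) x 64 (y) x 18 mm, inside 101 x 60, floor 3 thick. Origin: centre of its underside, 12 mm above the bench; axes as the kitting rack's
There are look-alikes about, which are no part of the job. What is shaped like the outlet but orange is not meant. What is shaped like the contactor but green is not meant.

How it is judged:
At the end, for the whole second after the job is handed in: Each device stands in the build-rack bay mirroring its starting pocket (pocket at y -> bay at -y): within 18 mm of the bay centre along the row, 12 mm across, underside within 4 mm of the floor, upright within 0.1 rad, length within 0.3 rad of the rack's x (either way round), at rest (((y of bay_breaker in the frame of kit_rack between 0.081 and 0.111 m and y of breaker in the frame of build_rack between -0.114 and -0.078 m) or (y of bay_breaker in the frame of kit_rack between 0.017 and 0.047 m and y of breaker in the frame of build_rack between -0.05 and -0.014 m) or (y of bay_breaker in the frame of kit_rack between -0.047 and -0.017 m and y of breaker in the frame of build_rack between 0.014 and 0.05 m) or (y of bay_breaker in the frame of kit_rack between -0.111 and -0.081 m and y of breaker in the frame of build_rack between 0.078 and 0.114 m)) and x of breaker in the frame of build_rack between -0.012 and 0.012 m and z of breaker in the frame of build_rack between 0.011 and 0.019 m and angle between each of breaker, timer, outlet, contactor's own z axis and vertical below 0.1 rad and angle between the x axis of each of breaker, timer, outlet, contactor and the x axis of build_rack, either way round below 0.3 rad and linear speed of each of breaker, timer, outlet, contactor below 0.02 m/s and angular speed of each of breaker, timer, outlet, contactor below 0.2 rad/s and ((y of bay_timer in the frame of kit_rack between 0.081 and 0.111 m and y of timer in the frame of build_rack between -0.114 and -0.078 m) or (y of bay_timer in the frame of kit_rack between 0.017 and 0.047 m and y of timer in the frame of build_rack between -0.05 and -0.014 m) or (y of bay_timer in the frame of kit_rack between -0.047 and -0.017 m and y of timer in the frame of build_rack between 0.014 and 0.05 m) or (y of bay_timer in the frame of kit_rack between -0.111 and -0.081 m and y of timer in the frame of build_rack between 0.078 and 0.114 m)) and x of timer in the frame of build_rack between -0.012 and 0.012 m and z of timer in the frame of build_rack between 0.011 and 0.019 m and ((y of bay_outlet in the frame of kit_rack between 0.081 and 0.111 m and y of outlet in the frame of build_rack between -0.114 and -0.078 m) or (y of bay_outlet in the frame of kit_rack between 0.017 and 0.047 m and y of outlet in the frame of build_rack between -0.05 and -0.014 m) or (y of bay_outlet in the frame of kit_rack between -0.047 and -0.017 m and y of outlet in the frame of build_rack between 0.014 and 0.05 m) or (y of bay_outlet in the frame of kit_rack between -0.111 and -0.081 m and y of outlet in the frame of build_rack between 0.078 and 0.114 m)) and x of outlet in the frame of build_rack between -0.012 and 0.012 m and z of outlet in the frame of build_rack between 0.011 and 0.019 m and ((y of bay_contactor in the frame of kit_rack between 0.081 and 0.111 m and y of contactor in the frame of build_rack between -0.114 and -0.078 m) or (y of bay_contactor in the frame of kit_rack between 0.017 and 0.047 m and y of contactor in the frame of build_rack between -0.05 and -0.014 m) or (y of bay_contactor in the frame of kit_rack between -0.047 and -0.017 m and y of contactor in the frame of build_rack between 0.014 and 0.05 m) or (y of bay_contactor in the frame of kit_rack between -0.111 and -0.081 m and y of contactor in the frame of build_rack between 0.078 and 0.114 m)) and x of contactor in the frame of build_rack between -0.012 and 0.012 m and z of contactor in the frame of build_rack between 0.011 and 0.019 m); the robot touches nothing.
It fails at once if a device is tipped over (angle between any of breaker, timer, outlet, contactor's own z axis and vertical above 0.8 rad).
It fails at once if a device is dropped (falls free by more than about 30 mm) ((linear speed of breaker above 0.8 m/s and contact force between the fingers and breaker below 0.3 N) or (linear speed of timer above 0.8 m/s and contact force between the fingers and timer below 0.3 N) or (linear speed of outlet above 0.8 m/s and contact force between the fingers and outlet below 0.3 N) or (linear speed of contactor above 0.8 m/s and contact force between the fingers and contactor below 0.3 N)).
It also fails if it takes over 112 s, if anything falls off the work surface, if the arm or the gripper's body presses on something with over 40 N, if the wrist force passes 120 N, or if a joint passes its speed limit or range.

## Working session

There is one attempt and no reset: what is moved stays moved. The work goes in short steps, Python scripts to look and compute and a tool call to move; the robot and the scene stay as the last step left them, time stands still between calls to the robot, and variables do not carry over. Pictures are saved under pics/ and viewed, about 12 in all and at most 16, crops included, and the job is handed in when it is done.

Besides the shell and the picture viewer there is one more tool, called after "Emit:" as name(argument=value, ...) on one line, values as JSON. send_rows: Moves the arm, as the interface text tells. Its arguments: {"type":"object","properties":{"steps":{"type":"array","items":{"type":"number"}},"newtons":{"type":"number"}},"required":["steps"]}

```bash
mkdir -p pics; ls; cat > h.py <<'E'
import numpy as np, cv2
from rig import ctrl
def cloud(s):
    d=s["depth"]; H,W=d.shape; f=H/2/np.tan(np.radians(s["fov_y"])/2)
    v,u=np.mgrid[:H,:W]; P=np.stack([(u-s["cx"])*d/f,(v-s["cy"])*d/f,d],-1)
    T=np.linalg.inv(s["world_to_cam"]); w=P@T[:3,:3].T+T[:3,3]; w[d<=0]=np.nan; return w
def save(s,n): cv2.imwrite(f"pics/{n}.png",cv2.cvtColor(s["pixels"],cv2.COLOR_RGB2BGR))
E
python3 - <<'E'
from h import *
o=ctrl.get_obs(); print(o)
for n in ["scene","side"]:
    s=ctrl.snapshot(n); save(s,n); w=cloud(s); np.save(n+".npy",w); 
    print(n,s["fov_y"],s["cx"],s["cy"],np.linalg.inv(s["world_to_cam"])[:3,3])
    for t in ["breaker","timer","outlet","contactor","kit_rack","build_rack"]:
        for r in ctrl.cut_out(t,s)[:3]:
            m=r["region"]; q=w[m]; q=q[~np.isnan(q[:,0])]
            print(t,round(r["p"],2),np.round(r["location"]),m.sum(),np.median(q,0).round(3),np.percentile(q[:,2],[2,98]).round(3))
E
```

```text
pics
{'time_s': 0.0, 'joint_pos': array([-1.36019298e+00,  3.26923906e-01, -1.93573359e-01,  1.05201224e+00,
       -1.56867119e-05,  1.43659678e+00]), 'joint_vel': array([ 0.0006396 , -0.00016265,  0.00017233,  0.00023727,  0.00081367,
        0.0003323 ]), 'effort': array([-2.53103381e-04, -4.43400764e+01,  2.62438452e+01,  1.53661013e-02,
       -2.89342097e-04,  1.59641409e-06]), 'eef_pos': array([ 0.18577686, -0.51699337,  0.19461677]), 'orientation': array([ 8.17927321e-01, -5.75320922e-01, -6.33721787e-04, -5.76371158e-04]), 'ft_force': array([-0.65264454,  0.14294417, -0.17980573]), 'ft_torque': array([ 0.01580023, -0.02708069, -0.02730634]), 'finger_gap': 0.9994438647207987}
scene 43.84073722219392 274.54929414063344 207.8457449504111 [ 0.96213057 -0.4992595   0.69256715]
breaker 0.71 [160. 370.] 1131 [0.547 0.223 0.056] [0.022 0.093]
timer 0.59 [150. 392.] 914 [0.562 0.284 0.056] [0.019 0.091]
outlet 0.73 [171. 344.] 1180 [0.533 0.157 0.061] [0.028 0.086]
outlet 0.6 [145. 273.] 939 [0.358 0.14  0.043] [0.003 0.071]
contactor 0.9 [189. 216.] 1783 [ 0.37  -0.021  0.04 ] [0.  
[... 186 characters left out ...]
  0.016] [0.003 0.032]
side 47.98675035779259 289.5503311966622 205.99393585847392 [0.03715476 0.53977485 0.81110711]
breaker 0.72 [262. 198.] 1009 [0.508 0.246 0.061] [0.022 0.094]
timer 0.62 [278. 168.] 717 [0.524 0.304 0.065] [0.022 0.092]
outlet 0.67 [245. 224.] 1136 [0.494 0.182 0.061] [0.022 0.086]
outlet 0.59 [289. 298.] 1212 [0.323 0.172 0.05 ] [0.002 0.072]
contactor 0.88 [232. 254.] 1235 [0.473 0.125 0.061] [0.019 0.096]
contactor 0.82 [229. 336.] 1359 [0.347 0.002 0.042] [0.004 0.081]
contactor 0.49 [260. 198.] 995 [0.508 0.246 0.061] [0.022 0.095]
kit_rack 0.78 [285. 213.] 1090 [0.47  0.257 0.012] [0.003 0.015]
build_rack 0.89 [155. 310.] 4280 [ 0.542 -0.171  0.016] [0.004 0.032]
```

View pics/scene.png

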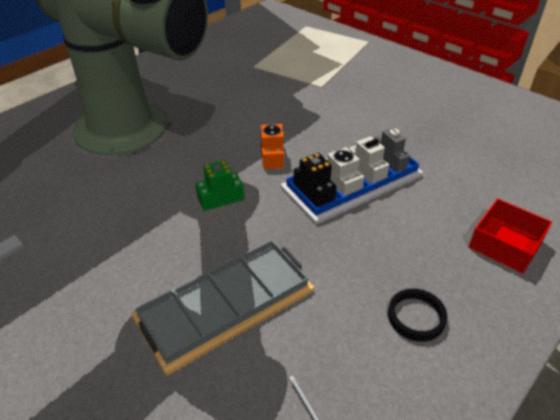

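View pics/side.png

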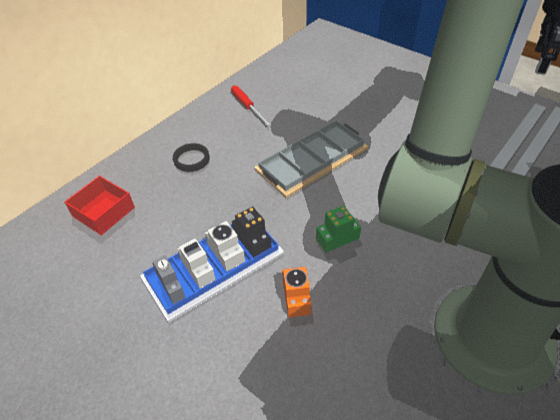

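The kit rack order from the left is timer (392,150), breaker (370,160), outlet (344,171), contactor (314,179), in the scene view. The orange and green look-alikes stand apart at (272,145) and (218,185). The build rack is empty, at about (225,305). Next I fit the poses.

```bash
cat > fit.py <<'E'
from h import *
W={n:np.load(n+".npy") for n in ["scene","side"]}
def rect(p):
    (cx,cy),(a,b),t=cv2.minAreaRect(p[:,:2].astype(np.float32)*1000); return np.round([cx,cy,a,b,t],1)
def near(w,c,r,z0,z1):
    w=w.reshape(-1,3); w=w[~np.isnan(w[:,0])]
    return w[(np.hypot(w[:,0]-c[0],w[:,1]-c[1])<r)&(w[:,2]>z0)&(w[:,2]<z1)]
def trim(p,k=4):  # drop sparse outliers
    from scipy.spatial import cKDTree
    n=[len(i) for i in cKDTree(p).query_ball_point(p,.006)]; return p[np.array(n)>k]
for nm,c in [("build",(.55,-.19)),("kit",(.52,.19))]:
    for v in list(W)+["both"]:
        w=np.vstack([x.reshape(-1,3) for x in W.values()]) if v=="both" else W[v]
        for z in [(.008,.035),(.025,.035)]:
            p=trim(near(w,c,.16,*z)); print(nm,v,z,len(p),rect(p))
for nm,c,h in [("timer",(.542,.295),.083),("breaker",(.525,.236),.083),("outlet",(.513,.17),.083),("contactor",(.49,.112),.091)]:
    for v in list(W)+["both"]:
        w=np.vstack([x.reshape(-1,3) for x in W.values()]) if v=="both" else W[v]
        p=trim(near(w,c,.034,h-.005,h+.004)); print(nm,v,len(p),rect(p),p[:,2].mean().round(4))
E
python3 fit.py
```

```text
build scene (0.008, 0.035) 11354 [ 551.4 -180.8  271.7  127.4   76.9]
build scene (0.025, 0.035) 1923 [ 550.8 -180.6  271.3  108.4   77.1]
build side (0.008, 0.035) 4005 [ 542.9 -179.7  273.   124.2   76.1]
build side (0.025, 0.035) 807 [ 548.3 -181.   272.1  110.3   77.3]
build both (0.008, 0.035) 15426 [ 548.2 -181.   273.2  132.9   77.2]
build both (0.025, 0.035) 2781 [ 549.  -181.2  273.2  111.8   77.3]
kit scene (0.008, 0.035) 2856 [490.8 211.1 270.3 189.7  74.5]
kit scene (0.025, 0.035) 979 [487.2 213.7 259.3 177.9  74.6]
kit side (0.008, 0.035) 3711 [516.8 204.9 269.3 128.5  74.4]
kit side (0.025, 0.035) 971 [516.6 204.4 256.2 109.   74.2]
kit both (0.008, 0.035) 6612 [491.1 212.1 272.4 189.7  74.5]
kit both (0.025, 0.035) 1977 [487.2 213.7 259.3 177.9  74.6]
timer scene 160 [547.6 294.2  28.1  46.1  69.8] 0.0826
timer side 221 [543.  296.2  26.   47.4  70.8] 0.0831
timer both 384 [544.9 295.3  28.8  51.3  68.4] 0.0829
breaker scene 238 [530.6 235.8  36.9  47.4  74.1] 0.0828
breaker side 308 [527.4 236.8  37.   47.3  74.5] 0.0835
breaker both 549 [529.  237.4  39.3  51.1  71.7] 0.0832
outlet scene 381 [515.2 170.   46.   46.7  71.6] 0.0833
outlet side 422 [511.6 171.1  44.   46.8  71.9] 0.0839
outlet both 804 [513.4 170.8  46.3  50.6  71.6] 0.0836
contactor scene 375 [493.2 112.4  45.7  48.2  73.9] 0.0909
contactor side 375 [489.  113.4  45.1  46.3  72.2] 0.0913
contactor both 755 [491.5 113.   46.1  51.2  72.2] 0.0911
```

Both racks fit their given sizes of 270 x 125. The device tops come out at z = 83 and 91 mm, as they should. The frames are:
- **Kit rack:** centre (516.7, 204.5), yaw about -15.6°.
- **Build rack:** centre (549.3, -180.8), yaw about -12.9°.

I go for the contactor first.

Emit:
send_rows(steps=[0,0,0,0,0,-6.8,1,0,0,0,0,0,-6.8,1,0,0,0,0,0,-6.8,1,0,0,0,0,0,-6.8,1,0,0,0,0,0,-6.8,1,0,0,0,0,0,-6.8,1,0,0,0,0,0,-6.8,1,0,0,0,0,0,-6.8,1,3,-17,0,0,0,0,1,6,-34,0,0,0,0,1,6,-34,0,0,0,0,1,6,-34,0,0,0,0,1], newtons=40)

```text
time_s: 1.7
eef_pos: [0.2388, -0.4078, 0.1952]
orientation: [0.99, -0.138, 0.0, -0.0]
ft_force: [0.6, -0.2, 0.5]
finger_gap: 1.0
```

Emit:
send_rows(steps=[6,-34,0,0,0,0,1,6,-34,0,0,0,0,1,6,-34,0,0,0,0,1,6,-34,0,0,0,0,1,6,-34,0,0,0,0,1,6,-34,0,0,0,0,1,6,-34,0,0,0,0,1,6,-34,0,0,0,0,1,6,-34,0,0,0,0,1,6,-34,0,0,0,0,1,6,-34,0,0,0,0,1,6,-34,0,0,0,0,1])

```text
time_s: 2.7
eef_pos: [0.4199, -0.0344, 0.1957]
orientation: [0.99, -0.138, 0.0, 0.0]
ft_force: [0.5, -0.4, 1.2]
finger_gap: 0.998
```

```bash
cat > go.py <<'E'
import sys
from h import *
from scipy.spatial.transform import Rotation as R
KIT=dict(timer=(545,296,-15.6),breaker=(528,236.3,-15.6),outlet=(512,171,-16.5),contactor=(491.2,112.8,-16))
BAY=dict(contactor=(570.7,-87.2,-12.9),outlet=(556.4,-149.6,-12.9),breaker=(542.2,-212.0,-12.9),timer=(527.9,-274.4,-12.9))
def report(tgt):
    o=ctrl.get_obs(); Q=R.from_quat(o["orientation"]); M=Q.as_matrix(); p=o["eef_pos"]*1000
    yaw=np.degrees(np.arctan2(M[1,0],M[0,0]))
    d=np.array([tgt[0]-p[0],tgt[1]-p[1],0])
    t=np.radians(tgt[2]); D=np.array([[np.cos(t),np.sin(t),0],[np.sin(t),-np.cos(t),0],[0,0,-1]]).T
    D=np.column_stack([[np.cos(t),np.sin(t),0],[np.sin(t),-np.cos(t),0],[0,0,-1]])
    print("t",round(o["time_s"],2),"tcp",p.round(1),"yaw",yaw.round(1),"gap",round(o["finger_gap"],3),"F",o["ft_force"].round(1),"j",o["joint_pos"].round(2))
    print("tool shift now",(M.T@d).round(1),"turn rotvec deg",np.degrees(R.from_matrix(M.T@D).as_rotvec()).round(1),"shift after turn",(D.T@d).round(1))
report(dict(K=KIT,B=BAY)[sys.argv[1]][sys.argv[2]])
E
python3 go.py K contactor
```

```text
t 2.7 tcp [419.9 -34.4 195.7] yaw -15.8 gap 0.998 F [ 0.5 -0.4  1.2] j [-0.26  0.09 -0.5   0.98 -0.    1.59]
tool shift now [  28.5 -161.1    0. ] turn rotvec deg [ 0.  -0.1  0.2] shift after turn [  28.  -161.1    0. ]
```

Emit:
send_rows(steps=[6,-34,0,0,0,0,1,6,-34,0,0,0,0,1,6,-34,0,0,0,0,1,5,-30,0,0,0,0,1,3,-20,0,0,0,0,1,2,-9,0,0,0,0,1,0,0,10,0,0,0,1,0,0,15,0,0,0,1,0,0,10,0,0,0,1,0,0,0,0,0,0,1,0,0,0,0,0,0,1])

```text
time_s: 3.62
eef_pos: [0.4891, 0.1101, 0.1596]
orientation: [0.99, -0.139, -0.001, 0.0]
ft_force: [0.4, -1.1, -0.9]
finger_gap: 1.003
```

```bash
python3 go.py K contactor; python3 - <<'E'
from h import *
s=ctrl.snapshot("wrist"); save(s,"w1"); print(s["fov_y"],s["cx"],s["cy"])
E
```

```text
t 3.62 tcp [489.1 110.1 159.6] yaw -15.9 gap 1.003 F [ 0.4 -1.1 -0.9] j [ 0.07  0.27 -0.37  0.93 -0.    1.92]
tool shift now [ 1.3 -3.1 -0. ] turn rotvec deg [0.1 0.1 0.1] shift after turn [ 1.3 -3.2  0. ]
65.70646984690485 278.9928584632158 209.70318178953647
```

View pics/w1.png

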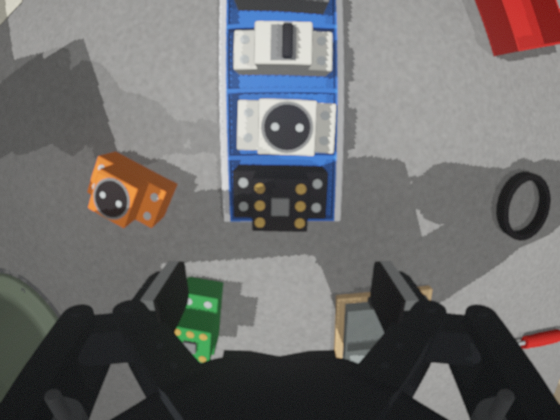

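The wrist view shows the contactor centred between the fingers at (280,208), with the rack square to the tool. I descend and grip.

Emit:
send_rows(steps=[1,-3,5,0,0,0,1,0,0,15,0,0,0,1,0,0,20,0,0,0,1,0,0,20,0,0,0,1,0,0,20,0,0,0,1,0,0,15,0,0,0,1,0,0,6,0,0,0,1,0,0,3,0,0,0,1,0,0,0,0,0,0,1,0,0,0,0,0,0,0.2,0,0,0,0,0,0,-0.2,0,0,0,0,0,0,-0.2])

```text
time_s: 4.67
eef_pos: [0.4928, 0.1139, 0.0573]
orientation: [0.99, -0.138, 0.001, -0.0]
ft_force: [-0.4, -0.9, 0.8]
finger_gap: 0.6
```

```bash
python3 go.py B contactor
```

```text
t 4.67 tcp [492.8 113.9  57.3] yaw -15.8 gap 0.6 F [-0.4 -0.9  0.8] j [ 0.08  0.39 -0.5   0.68  0.    1.93]
tool shift now [1.298e+02 1.722e+02 1.000e-01] turn rotvec deg [-0.  -0.1 -2.9] shift after turn [120.8 178.6   0. ]
```

Emit:
send_rows(steps=[0,0,2,0,0,0,-0.2,0,0,0,0,0,0,-0.2,0,0,0,0,0,0,-0.6,0,0,0,0,0,0,-1,0,0,0,0,0,0,-1,0,0,0,0,0,0,-1,0,0,0,0,0,0,-1], newtons=60)

```text
time_s: 5.25
eef_pos: [0.4908, 0.1145, 0.0556]
orientation: [0.99, -0.138, -0.001, -0.001]
ft_force: [-6.9, 1.7, 14.2]
finger_gap: 0.129
```

Emit:
send_rows(steps=[0,0,0,0,0,0,-1,0,0,-2,0,0,0,-1,0,0,-5,0,0,0,-1,0,0,-10,0,0,0,-1,0,0,-10,0,0,0,-1,0,0,-5,0,0,0,-1,0,0,0,0,0,0,-1,0,0,0,0,0,0,-1])

```text
time_s: 5.92
eef_pos: [0.4925, 0.1138, 0.0869]
orientation: [0.99, -0.138, 0.001, -0.0]
ft_force: [-0.1, -0.8, -3.8]
finger_gap: 0.131
```

```bash
python3 go.py B contactor; python3 - <<'E'
from h import *
s=ctrl.snapshot("side"); cv2.imwrite("pics/s2.png",cv2.resize(s["pixels"][160:360,120:400,::-1],None,fx=2,fy=2))
E
```

```text
t 5.92 tcp [492.5 113.8  86.9] yaw -15.8 gap 0.131 F [-0.1 -0.8 -3.8] j [ 0.08  0.35 -0.47  0.76 -0.    1.93]
tool shift now [1.301e+02 1.720e+02 1.000e-01] turn rotvec deg [-0.  -0.1 -2.9] shift after turn [121.1 178.5   0. ]
```

View pics/s2.png

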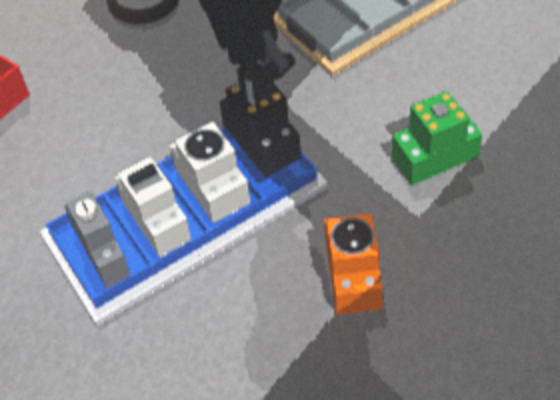

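```bash
python3 - <<'E'
from h import *
s=ctrl.snapshot("wrist"); save(s,"w2")
E
```

```text
(no output)
```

View pics/w2.png

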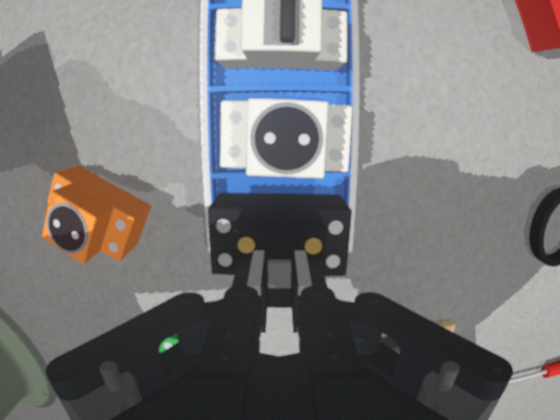

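```bash
python3 - <<'E'
from h import *
s=ctrl.snapshot("wrist"); d=s["depth"]; H,W=d.shape; f=H/2/np.tan(np.radians(s["fov_y"])/2)
v,u=np.mgrid[:H,:W]; a=u-s["cx"]; b=v-s["cy"]; r=np.hypot(a,b)+1e-9; th=r/f
P=np.stack([np.tan(th)*a/r*d,np.tan(th)*b/r*d,d],-1); T=np.linalg.inv(s["world_to_cam"]); w=P@T[:3,:3].T+T[:3,3]
print("cam",T[:3,3].round(3))
for n,(y,x) in dict(shoulderL=(226,222),shoulderR=(227,337),brassL=(245,247),brassR=(245,313),top=(230,280),plung=(272,280),finL=(258,262),finR=(258,301),finLb=(300,250),outlet=(120,310),floor=(190,280),bench=(200,450)).items(): print(n,(w[y,x]*1000).round(1))
s=ctrl.snapshot("side"); w=cloud(s)
for r in ctrl.cut_out("contactor",s)[:2]:
    q=w[r["region"]]; q=q[~np.isnan(q[:,0])]; print(r["p"],r["location"],np.median(q,0).round(3),np.percentile(q[:,2],[1,50,90,99]).round(3)); print(np.histogram(q[:,2],bins=np.arange(0,.16,.005)))
E
```

```text
cam [0.511 0.182 0.264]
shoulderL [461.7 131.3  85.2]
shoulderR [526.7 112.4  85.7]
brassL [480.1 129.1 121.1]
brassR [510.4 120.5 121.2]
top [497.3 132.  120.7]
plung [492.  113.2 125.7]
finL [487.4 126.1 133.8]
finR [504.  121.7 134.5]
finLb [485.4 127.6 170.3]
outlet [527.1 176.1  83.1]
floor [496.2 127.2  13.9]
bench [ 6.45e+02  7.36e+01 -5.00e-01]
0.94 [229.9, 337.0] [0.348 0.002 0.042] [0.003 0.042 0.077 0.082]
(array([ 42,  55,  64,  57,  65,  63,  65, 138, 181,  40,  41,  48,  44,
        46,  63, 309,  35,   0,   0,   0,   0,   0,   0,   0,   0,   0,
         0,   0,   0,   0,   0]), array([0.   , 0.005, 0.01 , 0.015, 0.02 , 0.025, 0.03 , 0.035, 0.04 ,
       0.045, 0.05 , 0.055, 0.06 , 0.065, 0.07 , 0.075, 0.08 , 0.085,
       0.09 , 0.095, 0.1  , 0.105, 0.11 , 0.115, 0.12 , 0.125, 0.13 ,
       0.135, 0.14 , 0.145, 0.15 , 0.155]))
0.77 [226.9, 253.1] [0.47  0.127 0.087] [0.05  0.087 0.122 0.124]
(array([  1,   0,   0,   1,   0,   0,   0,   0,   0,  20,  50,  51,  61,
        54,  52,  60,  93, 202,  48,  45,  48,  50,  43,  66, 187,   4,
         0,   0,   0,   0,   0]), array([0.   , 0.005, 0.01 , 0.015, 0.02 , 0.025, 0.03 , 0.035, 0.04 ,
       0.045, 0.05 , 0.055, 0.06 , 0.065, 0.07 , 0.075, 0.08 , 0.085,
       0.09 , 0.095, 0.1  , 0.105, 0.11 , 0.115, 0.12 , 0.125, 0.13 ,
       0.135, 0.14 , 0.145, 0.15 , 0.155]))
```

```bash
python3 - <<'E'
from h import *
from scipy.spatial.transform import Rotation as R
o=ctrl.get_obs(); M=R.from_quat(o["orientation"]).as_matrix()
def wcloud(s):
    d=s["depth"]; H,W=d.shape; f=H/2/np.tan(np.radians(s["fov_y"])/2)
    v,u=np.mgrid[:H,:W]; a=u-s["cx"]; b=v-s["cy"]; r=np.hypot(a,b)+1e-9; th=r/f
    P=np.stack([np.tan(th)*a/r*d,np.tan(th)*b/r*d,d],-1); T=np.linalg.inv(s["world_to_cam"]); return P@T[:3,:3].T+T[:3,3]
for n in ["wrist","side","scene"]:
    s=ctrl.snapshot(n); w=wcloud(s) if n=="wrist" else cloud(s)
    t=((w.reshape(-1,3)-o["eef_pos"])@M)*1000
    k=(np.abs(t[:,1])<16)&(np.abs(t[:,0])<65)&(t[:,2]>-140)&(t[:,2]<45); t=t[k]
    print(n)
    for z0 in range(-120,40,8):
        q=t[(t[:,2]>=z0)&(t[:,2]<z0+8)]
        if len(q): print(z0,len(q),"x",np.percentile(q[:,0],[1,20,40,60,80,99]).round(0),"y",np.percentile(q[:,1],[2,98]).round(0))
E
```

```text
wrist
-120 4771 x [-58. -44.  -6.   6.  44.  57.] y [-15.   7.]
-112 4322 x [-52. -40. -37.  37.  40.  52.] y [-14.   9.]
-104 2761 x [-48. -37. -33.  33.  37.  48.] y [-13.  10.]
-96 4936 x [-42. -31. -25.  25.  31.  42.] y [-13.   8.]
-88 2361 x [-38. -23.  -9.   9.  23.  38.] y [-14.   8.]
-80 1074 x [-25.  -9.  -6.   6.   9.  26.] y [-14.  10.]
-72 533 x [-18.  -9.  -6.   6.   9.  18.] y [-12.   8.]
-64 615 x [-19. -13.  -6.   6.  13.  19.] y [-12.   4.]
-56 596 x [-19. -13.  -6.   6.  13.  19.] y [-11.   8.]
-48 681 x [-18.  -8.  -2.   2.   7.  18.] y [-11.   8.]
-40 2440 x [-22. -13.  -3.   3.  13.  22.] y [-16.  15.]
-8 283 x [-41. -34. -29.  31.  35.  40.] y [-15.  15.]
0 2144 x [-42. -36. -30.  30.  36.  42.] y [-15.  15.]
side
-120 36 x [-60. -56. -49. -24. -20.   8.] y [-16.   4.]
-112 70 x [-54. -44. -20. -17.  35.  48.] y [-16.   6.]
-104 57 x [-49. -39. -20. -19.  26.  45.] y [-14.   7.]
-96 58 x [-43. -32. -20. -15.  17.  41.] y [-14.   7.]
-88 57 x [-38. -20. -17. -11.  12.  35.] y [-15.   6.]
-80 17 x [-17.   4.   6.   8.   9.  14.] y [-13.  -7.]
-72 28 x [-21. -14. 
[... 1091 characters left out ...]
x [-18.  -4.   9.  14.  19.  22.] y [-8. 10.]
-64 74 x [-12.  -4.  11.  18.  21.  22.] y [-9. 10.]
-56 59 x [-11.  -4.  12.  17.  21.  23.] y [-8. 10.]
-48 60 x [-9. -5. -2. 11. 16. 21.] y [-7. 10.]
-40 167 x [-19.  -3.  12.  18.  23.  26.] y [-15.  16.]
-32 49 x [22. 23. 24. 24. 25. 27.] y [-15.  15.]
-24 57 x [22. 23. 24. 24. 25. 26.] y [-16.  15.]
-16 46 x [21. 23. 24. 25. 25. 26.] y [-13.  16.]
-8 99 x [-37.  24.  24.  27.  37.  44.] y [-15.  15.]
0 129 x [-39.  28.  36.  42.  44.  46.] y [-15.  16.]
8 45 x [42. 43. 44. 44. 45. 47.] y [-15.  14.]
16 45 x [42. 43. 44. 44. 45. 46.] y [-16.  14.]
24 46 x [42. 43. 44. 44. 45. 47.] y [-14.  15.]
32 35 x [42. 43. 44. 44. 45. 46.] y [-15.  15.]
```

The grasp went wrong. The contactor hangs by its plunger, and three cameras show the real fingertips about 35 mm above the reported TCP. So reported z reads about 35 mm too low for the tips, and I will allow for that. First I set the contactor back in its pocket, then regrip lower.

Emit:
send_rows(steps=[0,0,6,0,0,0,-1,0,0,8,0,0,0,-1,0,0,6,0,0,0,-1,0,0,4,0,0,0,-1,0,0,2,0,0,0,-1,0,0,2,0,0,0,-1,0,0,1,0,0,0,-1,0,0,0,0,0,0,-1,0,0,0,0,0,0,-1])

```text
time_s: 7.07
eef_pos: [0.4921, 0.1138, 0.0575]
orientation: [0.99, -0.138, 0.0, -0.0]
ft_force: [0.5, 0.4, -3.7]
finger_gap: 0.125
```

```bash
python3 go.py K contactor
```

```text
t 7.07 tcp [492.1 113.8  57.5] yaw -15.8 gap 0.125 F [ 0.5  0.4 -3.7] j [ 0.08  0.39 -0.5   0.69 -0.    1.93]
tool shift now [-0.6  1.2 -0. ] turn rotvec deg [-0.  -0.   0.2] shift after turn [-0.6  1.2  0. ]
```

Emit:
send_rows(steps=[0,0,1,0,0,0,-1,0,0,1,0,0,0,-1,0,0,0.5,0,0,0,-1,0,0,0,0,0,0,-1])

```text
time_s: 7.4
eef_pos: [0.4922, 0.1137, 0.0556]
orientation: [0.99, -0.138, 0.0, 0.0]
ft_force: [-2.1, -0.9, 2.7]
finger_gap: 0.127
```

Emit:
send_rows(steps=[0,0,0,0,0,0,-0.6,0,0,-1,0,0,0,0,0,0,-3,0,0,0,1,0,0,0,0,0,0,1,0,0,0,0,0,0,1,0,0,0,0,0,0,1,0,0,0,0,0,0,1,0,0,0,0,0,0,1])

```text
time_s: 8.07
eef_pos: [0.4919, 0.1138, 0.0588]
orientation: [0.99, -0.138, -0.0, 0.0]
ft_force: [0.5, -0.2, -0.5]
finger_gap: 0.999
```

```bash
python3 go.py K contactor; python3 - <<'E'
from h import *
s=ctrl.snapshot("wrist"); save(s,"w3")
E
```

```text
t 8.07 tcp [491.9 113.8  58.8] yaw -15.8 gap 0.999 F [ 0.5 -0.2 -0.5] j [ 0.08  0.38 -0.5   0.69 -0.    1.93]
tool shift now [-0.4  1.1  0. ] turn rotvec deg [0.  0.  0.2] shift after turn [-0.4  1.1  0. ]
```

View pics/w3.png

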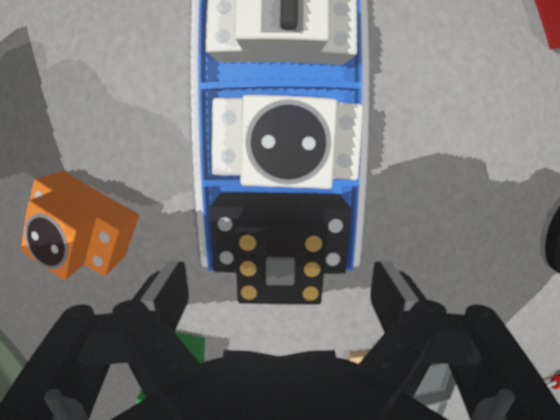

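The contactor is standing in its pocket again, centred at (280,270). I descend about 39 mm, with open fingers beside the nose, and grip.

Emit:
send_rows(steps=[0,0,6,0,0,0,1,0,0,10,0,0,0,1,0,0,10,0,0,0,1,0,0,7,0,0,0,1,0,0,4,0,0,0,1,0,0,1,0,0,0,1,0,0,0,0,0,0,1,0,0,0,0,0,0,0.5])

```text
time_s: 8.78
eef_pos: [0.4921, 0.1138, 0.0209]
orientation: [0.99, -0.138, 0.0, -0.0]
ft_force: [0.3, 0.1, 0.7]
finger_gap: 0.883
```

Emit:
send_rows(steps=[0,0,0,0,0,0,0.1,0,0,0,0,0,0,0,0,0,0,0,0,0,-0.5,0,0,0,0,0,0,-1,0,0,0,0,0,0,-1,0,0,0,0,0,0,-1,0,0,0,0,0,0,-1])

```text
time_s: 9.37
eef_pos: [0.4928, 0.1139, 0.0216]
orientation: [0.99, -0.138, 0.001, -0.0]
ft_force: [0.7, -0.6, 5.5]
finger_gap: 0.519
```

```bash
python3 go.py B contactor
```

```text
t 9.37 tcp [492.8 113.9  21.6] yaw -15.8 gap 0.519 F [ 0.7 -0.6  5.5] j [ 0.08  0.44 -0.53  0.6   0.    1.93]
tool shift now [1.299e+02 1.721e+02 1.000e-01] turn rotvec deg [-0.  -0.1 -2.9] shift after turn [120.9 178.6   0. ]
```

The gap of 0.519 × 85 is 44 mm, so it now holds the 45 mm nose. I lift and carry it to bay +96.

Emit:
send_rows(steps=[0,0,-3,0,0,0,-1,0,0,-8,0,0,0,-1,0,0,-14,0,0,0,-1,0,0,-18,0,0,0,-1,0,0,-18,0,0,0,-1,0,0,-10,0,0,0,-1,0,0,-4,0,0,0,-1,0,0,0,0,0,-2.9,-1,6,8,0,0,0,0,-1,13,20,0,0,0,0,-1,19,28,0,0,0,0,-1,22,32,0,0,0,0,-1])

```text
time_s: 10.37
eef_pos: [0.5298, 0.0141, 0.0949]
orientation: [0.994, -0.112, -0.001, -0.0]
ft_force: [0.9, -0.6, -3.9]
finger_gap: 0.513
```

Emit:
send_rows(steps=[22,32,0,0,0,0,-1,19,28,0,0,0,0,-1,12,18,0,0,0,0,-1,6,9,0,0,0,0,-1,2,3,0,0,0,0,-1,0,0,0,0,0,0,-1,0,0,0,0,0,0,-1,0,0,0,0,0,0,-1])

```text
time_s: 11.03
eef_pos: [0.5691, -0.0853, 0.0956]
orientation: [0.994, -0.112, -0.001, -0.0]
ft_force: [-0.6, 0.6, -3.5]
finger_gap: 0.519
```

```bash
python3 go.py B contactor; python3 - <<'E'
from h import *
s=ctrl.snapshot("wrist"); save(s,"w4")
E
```

```text
t 11.03 tcp [569.1 -85.3  95.6] yaw -12.9 gap 0.519 F [-0.6  0.6 -3.5] j [-0.28  0.46 -0.27  0.85  0.    1.52]
tool shift now [ 2.   1.5 -0. ] turn rotvec deg [-0.   0.1  0. ] shift after turn [2.  1.5 0. ]
```

View pics/w4.png

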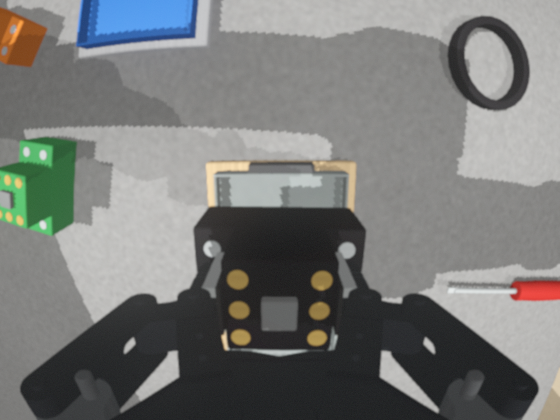

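The device is upright and centred over the end bay, with the board edges symmetric at columns 210 and 352. I lower it.

Emit:
send_rows(steps=[2,1.5,4,0,0,0,-1,0,0,10,0,0,0,-1,0,0,15,0,0,0,-1,0,0,15,0,0,0,-1,0,0,12,0,0,0,-1,0,0,8,0,0,0,-1,0,0,4,0,0,0,-1,0,0,2,0,0,0,-1,0,0,0,0,0,0,-1,0,0,0,0,0,0,-1])

```text
time_s: 11.92
eef_pos: [0.5721, -0.0888, 0.0263]
orientation: [0.994, -0.113, 0.0, 0.0]
ft_force: [0.8, 0.3, -5.1]
finger_gap: 0.518
```

Emit:
send_rows(steps=[0,0,1,0,0,0,-1,0,0,1,0,0,0,-1,0,0,1,0,0,0,-1,0,0,0,0,0,0,-1])

```text
time_s: 12.25
eef_pos: [0.5716, -0.0887, 0.0229]
orientation: [0.994, -0.113, 0.0, 0.0]
ft_force: [-0.4, -0.2, -2.3]
finger_gap: 0.515
```

```bash
python3 go.py B contactor
```

```text
t 12.25 tcp [571.6 -88.7  22.9] yaw -12.9 gap 0.515 F [-0.4 -0.2 -2.3] j [-0.28  0.54 -0.34  0.69 -0.    1.52]
tool shift now [-1.2 -1.3 -0. ] turn rotvec deg [ 0. -0. -0.] shift after turn [-1.2 -1.3  0. ]
```

Lower another 1.5 mm, then open slowly and retreat.

Emit:
send_rows(steps=[0,0,0.8,0,0,0,-1,0,0,0.7,0,0,0,-1,0,0,0,0,0,0,-1,0,0,0,0,0,0,0.1,0,0,0,0,0,0,0.3,0,0,0,0,0,0,1,0,0,0,0,0,0,1,0,0,0,0,0,0,1,0,0,0,0,0,0,1])

```text
time_s: 13.0
eef_pos: [0.5717, -0.0888, 0.0215]
orientation: [0.994, -0.113, 0.0, 0.0]
ft_force: [-0.4, -1.3, -0.3]
finger_gap: 1.0
```

Emit:
send_rows(steps=[0,0,-4,0,0,0,1,0,0,-10,0,0,0,1,0,0,-20,0,0,0,1,0,0,-25,0,0,0,1,0,0,-20,0,0,0,1,0,0,-10,0,0,0,1,0,0,0,0,0,0,1,0,0,0,0,0,0,1])

```text
time_s: 13.67
eef_pos: [0.5719, -0.0888, 0.1108]
orientation: [0.994, -0.113, 0.001, 0.0]
ft_force: [-0.0, 0.5, -0.7]
finger_gap: 1.0
```

```bash
python3 go.py K outlet; python3 - <<'E'
from h import *
s=ctrl.snapshot("wrist"); save(s,"w5")
E
```

```text
t 13.67 tcp [571.9 -88.8 110.8] yaw -12.9 gap 1.0 F [-0.   0.5 -0.7] j [-0.28  0.45 -0.24  0.88 -0.    1.52]
tool shift now [-1.166e+02 -2.398e+02 -2.000e-01] turn rotvec deg [ 0.  -0.1  3.6] shift after turn [-131.2 -232.1    0. ]
```

View pics/w5.png

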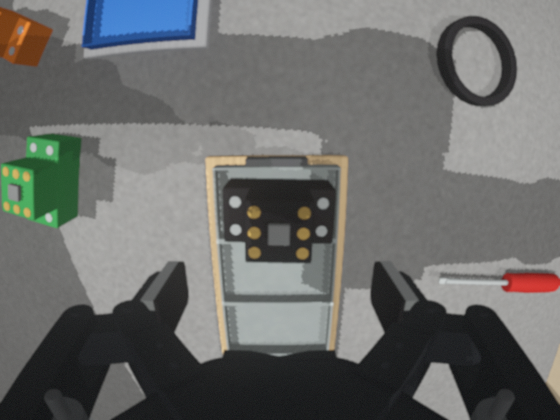

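The contactor stands in the end bay. I check it numerically with a wrist depth cloud.

```bash
cat >> h.py <<'E'
def wcloud(s):
    d=s["depth"]; H,W=d.shape; f=H/2/np.tan(np.radians(s["fov_y"])/2)
    v,u=np.mgrid[:H,:W]; a=u-s["cx"]; b=v-s["cy"]; r=np.hypot(a,b)+1e-9; th=r/f
    P=np.stack([np.tan(th)*a/r*d,np.tan(th)*b/r*d,d],-1); T=np.linalg.inv(s["world_to_cam"]); w=P@T[:3,:3].T+T[:3,3]; w[d<=0]=np.nan; return w.reshape(-1,3)
def rect(p):
    (cx,cy),(a,b),t=cv2.minAreaRect(p[:,:2].astype(np.float32)*1000); return np.round([cx,cy,a,b,t],1)
def near(w,c,r,z0,z1):
    w=w.reshape(-1,3); return w[(np.hypot(w[:,0]-c[0],w[:,1]-c[1])<r)&(w[:,2]>z0)&(w[:,2]<z1)]
E
python3 - <<'E'
from h import *
s=ctrl.snapshot("wrist"); w=wcloud(s)
p=near(w,(.571,-.088),.04,.085,.095); print("nose",rect(p),p[:,2].mean(),len(p))
p=near(w,(.571,-.088),.06,.05,.06); print("shoulder",rect(p),p[:,2].mean(),len(p))
C=np.array([.5493,-.1808]); a=np.radians(-12.9); B=np.array([[np.cos(a),-np.sin(a)],[np.sin(a),np.cos(a)]])
q=(w[:,:2]-C)@B; k=(w[:,2]>.026)&(w[:,2]<.034)&(np.abs(q[:,0])<.07)&(np.abs(q[:,1])<.16)
q=q[k]*1000; print("rim x",np.percentile(q[:,0],[.5,99.5]),"y",np.percentile(q[:,1],[.5,50,99.5]))
h,e=np.histogram(q[np.abs(q[:,0])<40,1],bins=np.arange(-140,141,3)); print([(int(e[i]),int(h[i])) for i in range(len(h)) if h[i]>20])
E
```

```text
nose [571.  -90.8  44.7  44.8  76.2] 0.0908260015739579 4072
shoulder [571.1 -90.6  44.6  85.3  76.3] 0.05477324303958852 2639
rim x [-53.22783332  52.18069524] y [-64.41129938  73.0667886  132.95925262]
[(-65, 91), (-5, 158), (-2, 322), (112, 151), (115, 39), (121, 23), (124, 298), (127, 215), (130, 254)]
```

Bay floor contact is confirmed (top at 90.8 mm), with an offset of (1, -3.5) mm in the bay, so it is fine. The outlet is next.

Emit:
send_rows(steps=[0,0,0,0,0,3.6,1,-7,-12,0,0,0,0,1,-14,-25,0,0,0,0,1,-19,-34,0,0,0,0,1,-19,-34,0,0,0,0,1,-19,-34,0,0,0,0,1,-19,-34,0,0,0,0,1,-17,-30,0,0,0,0,1,-11,-19,0,0,0,0,1,-6,-10,0,0,0,0,1,0,0,0,0,0,0,1,0,0,0,0,0,0,1])

```text
time_s: 14.77
eef_pos: [0.5115, 0.1709, 0.1098]
orientation: [0.99, -0.143, -0.0, 0.0]
ft_force: [-0.7, -0.4, -0.3]
finger_gap: 0.998
```

```bash
python3 go.py K outlet; python3 - <<'E'
from h import *
s=ctrl.snapshot("wrist"); w=wcloud(s)
for n,c in dict(outlet=(.512,.171),breaker=(.528,.2363),timer=(.545,.296)).items():
    p=near(w,c,.034,.079,.087); print(n,rect(p),p[:,2].mean().round(4),len(p))
    p=near(w,c,.05,.052,.058); print("  sh",rect(p),len(p))
E
```

```text
t 14.77 tcp [511.5 170.9 109.8] yaw -16.5 gap 0.998 F [-0.7 -0.4 -0.3] j [ 0.19  0.38 -0.35  0.84 -0.    2.04]
tool shift now [ 0.4 -0.2 -0. ] turn rotvec deg [0.1 0.  0. ] shift after turn [ 0.4 -0.2  0. ]
outlet [512.5 169.9  44.5  44.4  71.9] 0.0834 4121
  sh [512.2 170.   44.6  85.6  71.9] 2670
breaker [527.8 235.8  36.1  45.6  73.7] 0.0829 3459
  sh [527.9 235.   87.3  92.9  22. ] 2431
timer [543.5 294.9  26.5  45.1  71.9] 0.0826 2033
  sh [543.5 295.   26.8  85.5  71.2] 1731
```

Emit:
send_rows(steps=[1,0.5,5,0,0,1.6,1,0,0,14,0,0,0,1,0,0,20,0,0,0,1,0,0,20,0,0,0,1,0,0,15,0,0,0,1,0,0,10,0,0,0,1,0,0,5,0,0,0,1,0,0,2,0,0,0,1,0,0,0,0,0,0,1,0,0,0,0,0,0,0.5,0,0,0,0,0,0,0.2,0,0,0,0,0,0,0], newtons=40)

```text
time_s: 15.82
eef_pos: [0.5136, 0.1704, 0.0202]
orientation: [0.987, -0.158, 0.001, -0.0]
ft_force: [0.4, 0.1, -0.3]
finger_gap: 0.602
```

Emit:
send_rows(steps=[0,0,0,0,0,0,-0.5,0,0,0,0,0,0,-1,0,0,0,0,0,0,-1,0,0,0,0,0,0,-1])

```text
time_s: 16.15
eef_pos: [0.5136, 0.1705, 0.0202]
orientation: [0.988, -0.158, 0.001, -0.0]
ft_force: [-0.1, 0.1, 6.3]
finger_gap: 0.523
```

```bash
python3 go.py B outlet
```

```text
t 16.15 tcp [513.6 170.5  20.2] yaw -18.1 gap 0.523 F [-0.1  0.1  6.3] j [ 0.18  0.49 -0.44  0.64  0.    2.07]
tool shift now [ 1.403e+02  2.909e+02 -1.000e-01] turn rotvec deg [-0.  -0.1 -5.2] shift after turn [113.2 302.5   0. ]
```

Emit:
send_rows(steps=[0,0,-3,0,0,0,-1,0,0,-10,0,0,0,-1,0,0,-18,0,0,0,-1,0,0,-22,0,0,0,-1,0,0,-22,0,0,0,-1,0,0,-18,0,0,0,-1,0,0,-10,0,0,0,-1,0,0,-2,0,0,-5.2,-1,3,8,0,0,0,0,-1,7,18,0,0,0,0,-1,10,28,0,0,0,0,-1,12,32,0,0,0,0,-1])

```text
time_s: 17.15
eef_pos: [0.5238, 0.0788, 0.1236]
orientation: [0.994, -0.113, -0.001, 0.0]
ft_force: [0.2, 0.3, -2.2]
finger_gap: 0.517
```

Emit:
send_rows(steps=[12,32,0,0,0,0,-1,12,32,0,0,0,0,-1,12,32,0,0,0,0,-1,12,32,0,0,0,0,-1,12,32,0,0,0,0,-1,10,28,0,0,0,0,-1,7,18,0,0,0,0,-1,3,8,0,0,0,0,-1,1,2,0,0,0,0,-1,0,0,0,0,0,0,-1,0,0,0,0,0,0,-1])

```text
time_s: 18.07
eef_pos: [0.5548, -0.1482, 0.124]
orientation: [0.994, -0.112, -0.001, -0.0]
ft_force: [-0.1, 0.6, -1.6]
finger_gap: 0.517
```

```bash
python3 go.py B outlet
```

```text
t 18.07 tcp [ 554.8 -148.2  124. ] yaw -12.9 gap 0.517 F [-0.1  0.6 -1.6] j [-0.39  0.43 -0.23  0.91  0.    1.41]
tool shift now [ 1.9  1.  -0. ] turn rotvec deg [-0.   0.1 -0. ] shift after turn [1.9 1.  0. ]
```

Emit:
send_rows(steps=[1,0,5,0,0,0,-1,0,0,14,0,0,0,-1,0,0,20,0,0,0,-1,0,0,20,0,0,0,-1,0,0,18,0,0,0,-1,0,0,12,0,0,0,-1,0,0,6,0,0,0,-1,0,0,3,0,0,0,-1,0,0,1,0,0,0,-1,0,0,0,0,0,0,-1,0,0,0,0,0,0,-1])

```text
time_s: 18.98
eef_pos: [0.5571, -0.1497, 0.0263]
orientation: [0.994, -0.113, 0.001, 0.0]
ft_force: [1.1, -0.7, -0.7]
finger_gap: 0.516
```

```bash
python3 go.py B outlet
```

```text
t 18.98 tcp [ 557.1 -149.7   26.3] yaw -12.9 gap 0.516 F [ 1.1 -0.7 -0.7] j [-0.39  0.54 -0.34  0.69  0.    1.41]
tool shift now [-0.7  0.1 -0. ] turn rotvec deg [ 0.  -0.1 -0. ] shift after turn [-0.7  0.1  0. ]
```

Emit:
send_rows(steps=[0,0,1.5,0,0,0,-1,0,0,1,0,0,0,-1,0,0,1,0,0,0,-1,0,0,0,0,0,0,-1])

```text
time_s: 19.32
eef_pos: [0.5563, -0.1497, 0.0219]
orientation: [0.994, -0.113, 0.0, -0.0]
ft_force: [0.4, -0.3, -1.6]
finger_gap: 0.518
```

Emit:
send_rows(steps=[0,0,1,0,0,0,-1,0,0,1,0,0,0,-1,0,0,0,0,0,0,-1])

```text
time_s: 19.57
eef_pos: [0.5564, -0.1497, 0.0203]
orientation: [0.994, -0.113, 0.0, 0.0]
ft_force: [0.0, 0.3, 1.8]
finger_gap: 0.518
```

Contact at z = 20.3 with +1.8 N. I release, retreat, and move on toward the breaker.

Emit:
send_rows(steps=[0,0,0,0,0,0,0.1,0,0,0,0,0,0,0.3,0,0,0,0,0,0,1,0,0,0,0,0,0,1,0,0,0,0,0,0,1,0,0,0,0,0,0,1,0,0,-4,0,0,0,1,0,0,-10,0,0,0,1,0,0,-20,0,0,0,1,0,0,-25,0,0,0,1,0,0,-25,0,0,0,1,0,0,-10,0,0,0,1])

```text
time_s: 20.57
eef_pos: [0.5584, -0.1504, 0.1182]
orientation: [0.994, -0.113, 0.003, 0.001]
ft_force: [0.4, -1.0, 0.4]
finger_gap: 1.0
```

```bash
sed -i 's/breaker=(528,236.3,-15.6)/breaker=(528,235.8,-16.3)/; s/timer=(545,296,-15.6)/timer=(543.5,295,-18.4)/' go.py; python3 go.py K breaker; python3 - <<'E'
from h import *
w=wcloud(ctrl.snapshot("wrist"))
p=near(w,(.5564,-.15),.034,.079,.087); print(rect(p),p[:,2].mean())
E
```

```text
t 20.57 tcp [ 558.4 -150.4  118.2] yaw -12.9 gap 1.0 F [ 0.4 -1.   0.4] j [-0.39  0.43 -0.24  0.89  0.    1.41]
tool shift now [-116.1 -369.6   -0.9] turn rotvec deg [ 0.  -0.3  3.4] shift after turn [-137.6 -362.1    0. ]
[ 556.1 -150.4   44.5   44.6   77. ] 0.08339712667015543
```

The outlet is at (556.1, -150.4) against a target of (556.4, -149.6), and flat. Breaker next.

Emit:
send_rows(steps=[0,0,0,0,0,3.4,1,-5,-13,0,0,0,0,1,-10,-26,0,0,0,0,1,-13,-35,0,0,0,0,1,-13,-35,0,0,0,0,1,-13,-35,0,0,0,0,1,-13,-35,0,0,0,0,1,-13,-35,0,0,0,0,1,-13,-35,0,0,0,0,1,-13,-35,0,0,0,0,1,-13,-35,0,0,0,0,1,-10,-26,0,0,0,0,1])

```text
time_s: 21.62
eef_pos: [0.5277, 0.2212, 0.1129]
orientation: [0.99, -0.14, -0.001, -0.0]
ft_force: [0.8, -0.5, 0.9]
finger_gap: 0.999
```

Emit:
send_rows(steps=[-5,-12,0,0,0,0,1,-2,-5,0,0,0,0,1,0,0,0,0,0,0,1,0,0,0,0,0,0,1])

```text
time_s: 21.95
eef_pos: [0.5274, 0.2352, 0.1134]
orientation: [0.99, -0.142, -0.0, 0.001]
ft_force: [-1.0, -0.3, 0.3]
finger_gap: 1.0
```

```bash
python3 go.py K breaker
```

```text
t 21.95 tcp [527.4 235.2 113.4] yaw -16.4 gap 1.0 F [-1.  -0.3  0.3] j [ 0.29  0.44 -0.24  0.89 -0.    2.15]
tool shift now [ 0.4 -0.8 -0. ] turn rotvec deg [ 0.1  0.  -0.1] shift after turn [ 0.4 -0.8  0. ]
```

Emit:
send_rows(steps=[0,-0.5,5,0,0,0,1,0,0,15,0,0,0,1,0,0,20,0,0,0,1,0,0,20,0,0,0,1,0,0,16,0,0,0,1,0,0,10,0,0,0,1,0,0,5,0,0,0,1,0,0,2.5,0,0,0,1,0,0,0,0,0,0,1,0,0,0,0,0,0,0.5,0,0,0,0,0,0,0.2,0,0,0,0,0,0,0], newtons=50)

```text
time_s: 22.95
eef_pos: [0.5286, 0.2367, 0.0212]
orientation: [0.99, -0.142, 0.001, -0.0]
ft_force: [-0.1, 0.3, 0.2]
finger_gap: 0.604
```

Emit:
send_rows(steps=[0,0,0,0,0,0,-0.5,0,0,0,0,0,0,-1,0,0,0,0,0,0,-1,0,0,0,0,0,0,-1])

```text
time_s: 23.28
eef_pos: [0.5286, 0.2369, 0.0214]
orientation: [0.99, -0.142, 0.001, -0.0]
ft_force: [-1.1, -0.5, 5.9]
finger_gap: 0.512
```

```bash
python3 go.py B breaker
```

```text
t 23.28 tcp [528.6 236.9  21.4] yaw -16.3 gap 0.512 F [-1.1 -0.5  5.9] j [ 0.29  0.55 -0.34  0.69  0.    2.15]
tool shift now [ 1.393e+02  4.269e+02 -3.000e-01] turn rotvec deg [-0.1 -0.1 -3.4] shift after turn [113.5 434.5   0. ]
```

Emit:
send_rows(steps=[0,0,-3,0,0,0,-1,0,0,-10,0,0,0,-1,0,0,-18,0,0,0,-1,0,0,-22,0,0,0,-1,0,0,-22,0,0,0,-1,0,0,-18,0,0,0,-1,0,0,-10,0,0,0,-1,0,0,-2,0,0,-3.4,-1,2,8,0,0,0,0,-1,5,18,0,0,0,0,-1,7,28,0,0,0,0,-1,9,34,0,0,0,0,-1])

```text
time_s: 24.28
eef_pos: [0.5294, 0.1452, 0.1244]
orientation: [0.994, -0.112, -0.001, 0.0]
ft_force: [0.2, 0.5, -2.2]
finger_gap: 0.519
```

Emit:
send_rows(steps=[9,34,0,0,0,0,-1,9,34,0,0,0,0,-1,9,34,0,0,0,0,-1,9,34,0,0,0,0,-1,9,34,0,0,0,0,-1,9,34,0,0,0,0,-1,9,34,0,0,0,0,-1,9,34,0,0,0,0,-1,8,32,0,0,0,0,-1,6,24,0,0,0,0,-1,3,12,0,0,0,0,-1,1.5,6.5,0,0,0,0,-1])

```text
time_s: 25.28
eef_pos: [0.5401, -0.2143, 0.1245]
orientation: [0.993, -0.115, -0.001, -0.0]
ft_force: [0.3, -0.1, -1.8]
finger_gap: 0.519
```

Emit:
send_rows(steps=[0,0,0,0,0,0,-1,0,0,0,0,0,0,-1,0,0,0,0,0,0,-1])

```text
time_s: 25.53
eef_pos: [0.5409, -0.2108, 0.1251]
orientation: [0.994, -0.112, -0.0, -0.0]
ft_force: [-0.6, 0.6, -2.1]
finger_gap: 0.517
```

```bash
python3 go.py B breaker
```

```text
t 25.53 tcp [ 540.9 -210.8  125.1] yaw -12.9 gap 0.517 F [-0.6  0.6 -2.1] j [-0.5   0.44 -0.21  0.92  0.    1.3 ]
tool shift now [ 1.6  0.9 -0. ] turn rotvec deg [-0.   0.1  0. ] shift after turn [1.6 0.9 0. ]
```

Emit:
send_rows(steps=[1,0,5,0,0,0,-1,0,0,14,0,0,0,-1,0,0,20,0,0,0,-1,0,0,20,0,0,0,-1,0,0,18,0,0,0,-1,0,0,12,0,0,0,-1,0,0,6,0,0,0,-1,0,0,3,0,0,0,-1,0,0,1,0,0,0,-1,0,0,0,0,0,0,-1,0,0,0,0,0,0,-1])

```text
time_s: 26.45
eef_pos: [0.5429, -0.2128, 0.0273]
orientation: [0.994, -0.113, 0.001, 0.0]
ft_force: [-1.0, 0.8, -1.6]
finger_gap: 0.52
```

Emit:
send_rows(steps=[0,0,1.5,0,0,0,-1,0,0,1,0,0,0,-1,0,0,1,0,0,0,-1,0,0,0,0,0,0,-1])

```text
time_s: 26.78
eef_pos: [0.5421, -0.2126, 0.0229]
orientation: [0.994, -0.113, -0.0, 0.0]
ft_force: [-0.9, 0.2, -2.1]
finger_gap: 0.52
```

Emit:
send_rows(steps=[0,0,1,0,0,0,-1,0,0,0.8,0,0,0,-1,0,0,0,0,0,0,-1])

```text
time_s: 27.03
eef_pos: [0.5422, -0.2127, 0.0214]
orientation: [0.994, -0.113, 0.0, 0.0]
ft_force: [-0.6, -0.1, 0.7]
finger_gap: 0.515
```

Contact. I release and retreat.

Emit:
send_rows(steps=[0,0,0,0,0,0,0.1,0,0,0,0,0,0,0.3,0,0,0,0,0,0,1,0,0,0,0,0,0,1,0,0,0,0,0,0,1,0,0,0,0,0,0,1,0,0,-4,0,0,0,1,0,0,-10,0,0,0,1,0,0,-20,0,0,0,1,0,0,-25,0,0,0,1,0,0,-25,0,0,0,1,0,0,-10,0,0,0,1])

```text
time_s: 28.03
eef_pos: [0.5441, -0.2136, 0.1194]
orientation: [0.994, -0.113, 0.003, 0.001]
ft_force: [-0.1, -0.7, 0.7]
finger_gap: 0.996
```

```bash
python3 go.py K timer; python3 - <<'E'
from h import *
w=wcloud(ctrl.snapshot("wrist"))
p=near(w,(.5422,-.212),.034,.079,.087); print(rect(p),p[:,2].mean())
E
```

```text
t 28.03 tcp [ 544.1 -213.6  119.4] yaw -12.9 gap 0.996 F [-0.1 -0.7  0.7] j [-0.5   0.44 -0.22  0.9   0.    1.3 ]
tool shift now [-114.5 -495.6   -1.3] turn rotvec deg [ 0.1 -0.3  5.5] shift after turn [-161.1 -482.4    0. ]
[ 541.9 -213.3   36.3   44.6   76.1] 0.08286859450998083
```

Emit:
send_rows(steps=[0,0,0,0,0,5.5,1,-4,-12,0,0,0,0,1,-8,-24,0,0,0,0,1,-11.4,-34,0,0,0,0,1,-11.4,-34,0,0,0,0,1,-11.4,-34,0,0,0,0,1,-11.4,-34,0,0,0,0,1,-11.4,-34,0,0,0,0,1,-11.4,-34,0,0,0,0,1,-11.4,-34,0,0,0,0,1,-11.4,-34,0,0,0,0,1,-11.4,-34,0,0,0,0,1])

```text
time_s: 29.08
eef_pos: [0.5399, 0.1505, 0.1141]
orientation: [0.987, -0.159, -0.001, 0.0]
ft_force: [0.9, 0.1, 1.0]
finger_gap: 0.997
```

Emit:
send_rows(steps=[-11.4,-34,0,0,0,0,1,-11.4,-34,0,0,0,0,1,-11.4,-34,0,0,0,0,1,-7,-22,0,0,0,0,1,-4,-11,0,0,0,0,1,-1.5,-5,0,0,0,0,1,0,0,0,0,0,0,1,0,0,0,0,0,0,1,0,0,0,0,0,0,1])

```text
time_s: 29.83
eef_pos: [0.5416, 0.2941, 0.1149]
orientation: [0.987, -0.161, -0.0, 0.0]
ft_force: [0.1, -0.0, -0.3]
finger_gap: 0.998
```

```bash
python3 go.py K timer
```

```text
t 29.83 tcp [541.6 294.1 114.9] yaw -18.5 gap 0.998 F [ 0.1 -0.  -0.3] j [ 0.38  0.51 -0.13  0.94 -0.    2.27]
tool shift now [ 1.6 -1.4 -0. ] turn rotvec deg [ 0.   0.  -0.1] shift after turn [ 1.6 -1.4  0. ]
```

Emit:
send_rows(steps=[1,-1,5,0,0,0,1,0,0,15,0,0,0,1,0,0,20,0,0,0,1,0,0,20,0,0,0,1,0,0,17,0,0,0,1,0,0,10,0,0,0,1,0,0,5,0,0,0,1,0,0,3,0,0,0,1,0,0,0,0,0,0,1,0,0,0,0,0,0,0.5,0,0,0,0,0,0,0.2,0,0,0,0,0,0,0], newtons=35)

```text
time_s: 30.83
eef_pos: [0.5436, 0.2966, 0.021]
orientation: [0.987, -0.16, 0.001, -0.0]
ft_force: [-0.2, -0.4, -0.3]
finger_gap: 0.606
```

Emit:
send_rows(steps=[0,0,0,0,0,0,-0.5,0,0,0,0,0,0,-1,0,0,0,0,0,0,-1,0,0,0,0,0,0,-1])

```text
time_s: 31.17
eef_pos: [0.5437, 0.2967, 0.0211]
orientation: [0.987, -0.16, 0.001, -0.001]
ft_force: [-0.2, -0.6, 5.6]
finger_gap: 0.521
```

```bash
python3 go.py B timer
```

```text
t 31.17 tcp [543.7 296.7  21.1] yaw -18.4 gap 0.521 F [-0.2 -0.6  5.6] j [ 0.38  0.61 -0.22  0.74  0.    2.27]
tool shift now [ 1.657e+02  5.468e+02 -5.000e-01] turn rotvec deg [-0.1 -0.1 -5.5] shift after turn [112.1 560.2   0. ]
```

Emit:
send_rows(steps=[0,0,-3,0,0,0,-1,0,0,-10,0,0,0,-1,0,0,-18,0,0,0,-1,0,0,-22,0,0,0,-1,0,0,-22,0,0,0,-1,0,0,-18,0,0,0,-1,0,0,-10,0,0,0,-1,0,0,-2,0,0,-5.5,-1,2,8,0,0,0,0,-1,4,18,0,0,0,0,-1,6,28,0,0,0,0,-1,7,34,0,0,0,0,-1])

```text
time_s: 32.17
eef_pos: [0.5407, 0.2058, 0.1241]
orientation: [0.994, -0.113, -0.001, 0.0]
ft_force: [0.9, -1.3, -0.7]
finger_gap: 0.519
```

Emit:
send_rows(steps=[7,34,0,0,0,0,-1,7,34,0,0,0,0,-1,7,34,0,0,0,0,-1,7,34,0,0,0,0,-1,7,34,0,0,0,0,-1,7,34,0,0,0,0,-1,7,34,0,0,0,0,-1,7,34,0,0,0,0,-1,7,34,0,0,0,0,-1,7,34,0,0,0,0,-1,7,34,0,0,0,0,-1,7,34,0,0,0,0,-1])

```text
time_s: 33.17
eef_pos: [0.5306, -0.2119, 0.1242]
orientation: [0.993, -0.114, -0.001, -0.0]
ft_force: [0.7, -0.4, -1.3]
finger_gap: 0.521
```

Emit:
send_rows(steps=[5,30,0,0,0,0,-1,3,19,0,0,0,0,-1,1,10,0,0,0,0,-1,0,5,0,0,0,0,-1,0,0,0,0,0,0,-1,0,0,0,0,0,0,-1,0,0,0,0,0,0,-1])

```text
time_s: 33.75
eef_pos: [0.5265, -0.273, 0.125]
orientation: [0.994, -0.112, -0.0, -0.0]
ft_force: [-0.0, -0.0, -1.3]
finger_gap: 0.521
```

```bash
python3 go.py B timer
```

```text
t 33.75 tcp [ 526.5 -273.   125. ] yaw -12.9 gap 0.521 F [-0.  -0.  -1.3] j [-0.6   0.46 -0.18  0.93  0.    1.19]
tool shift now [ 1.7  1.  -0. ] turn rotvec deg [-0.  0.  0.] shift after turn [1.7 1.  0. ]
```

Emit:
send_rows(steps=[1,0,5,0,0,0,-1,0,0,14,0,0,0,-1,0,0,20,0,0,0,-1,0,0,20,0,0,0,-1,0,0,18,0,0,0,-1,0,0,12,0,0,0,-1,0,0,6,0,0,0,-1,0,0,3,0,0,0,-1,0,0,1,0,0,0,-1,0,0,0,0,0,0,-1,0,0,0,0,0,0,-1])

```text
time_s: 34.67
eef_pos: [0.5282, -0.2751, 0.0269]
orientation: [0.994, -0.113, 0.001, 0.0]
ft_force: [-0.4, -0.9, -1.5]
finger_gap: 0.522
```

Emit:
send_rows(steps=[0,0,1.5,0,0,0,-1,0,0,1,0,0,0,-1,0,0,1,0,0,0,-1,0,0,0,0,0,0,-1])

```text
time_s: 35.0
eef_pos: [0.5275, -0.2748, 0.0226]
orientation: [0.994, -0.113, -0.0, 0.0]
ft_force: [-0.0, 0.3, -0.9]
finger_gap: 0.523
```

Emit:
send_rows(steps=[0,0,1,0,0,0,-1,0,0,0.8,0,0,0,-1,0,0,0,0,0,0,-1])

```text
time_s: 35.25
eef_pos: [0.5276, -0.2749, 0.0211]
orientation: [0.994, -0.113, 0.0, 0.0]
ft_force: [-1.1, 0.7, 2.3]
finger_gap: 0.52
```

Contact. I release, go up, and back away toward the robot's right so the scene is clear.

Emit:
send_rows(steps=[0,0,0,0,0,0,0.1,0,0,0,0,0,0,0.3,0,0,0,0,0,0,1,0,0,0,0,0,0,1,0,0,0,0,0,0,1,0,0,0,0,0,0,1,0,0,-4,0,0,0,1,0,0,-10,0,0,0,1,0,0,-20,0,0,0,1,0,0,-30,0,0,0,1,0,0,-30,0,0,0,1,0,0,-30,0,0,0,1])

```text
time_s: 36.25
eef_pos: [0.5274, -0.2747, 0.1469]
orientation: [0.994, -0.113, 0.0, 0.0]
ft_force: [0.4, -0.3, -1.2]
finger_gap: 1.004
```

Emit:
send_rows(steps=[-15,10,-20,0,0,0,1,-20,15,0,0,0,0,1,-20,15,0,0,0,0,1,-20,15,0,0,0,0,1,-15,10,0,0,0,0,1,0,0,0,0,0,0,1,0,0,0,0,0,0,1])

```text
time_s: 36.83
eef_pos: [0.4251, -0.3185, 0.1659]
orientation: [0.994, -0.114, 0.001, 0.0]
ft_force: [0.5, 0.3, 0.3]
finger_gap: 1.0
```

```bash
python3 - <<'E'
from h import *
C=np.array([549.3,-180.8]); a=np.radians(-12.9); B=np.array([[np.cos(a),-np.sin(a)],[np.sin(a),np.cos(a)]])
for n in ["scene","side","wrist"]:
    s=ctrl.snapshot(n); w=wcloud(s) if n=="wrist" else cloud(s)
    if n=="scene": save(s,"end")
    for t,c,h in [("contactor",(.571,-.09),.091),("outlet",(.556,-.15),.083),("breaker",(.542,-.213),.083),("timer",(.528,-.275),.083)]:
        p=near(w,c,.034,h-.005,h+.004)
        if len(p)<30: print(n,t,"few"); continue
        r=rect(p); print(n,t,"rack xy",((r[:2]-C)@B).round(1),r[2:],(p[:,2].mean()*1000).round(1))
print(ctrl.get_obs()["time_s"])
E
```

```text
scene contactor rack xy [ 3.2 93.8] [45.3 47.7 75.7] 91.0
scene outlet rack xy [ 2.2 32.9] [45.5 47.5 77. ] 83.4
scene breaker rack xy [  2.  -32.1] [36.2 47.1 76.6] 83.1
scene timer rack xy [  2. -96.] [26.2 47.6 77.4] 82.9
side contactor rack xy [-0.2 93.6] [46.  47.1 76. ] 91.4
side outlet rack xy [-1.6 32.2] [45.7 47.7 76.2] 83.7
side breaker rack xy [ -1.6 -31.9] [37.3 49.2 81.5] 83.2
side timer rack xy [ -0.9 -96. ] [28.1 48.2 78.4] 83.0
wrist contactor few
wrist outlet rack xy [-0.1 11.2] [10.1 46.1 84.4] 82.3
wrist breaker rack xy [ -0.6 -33.9] [36.7 45.4 75.7] 82.7
wrist timer rack xy [ -0.7 -97.9] [25.6 45.4 77. ] 82.7
36.9833
```

View pics/end.png

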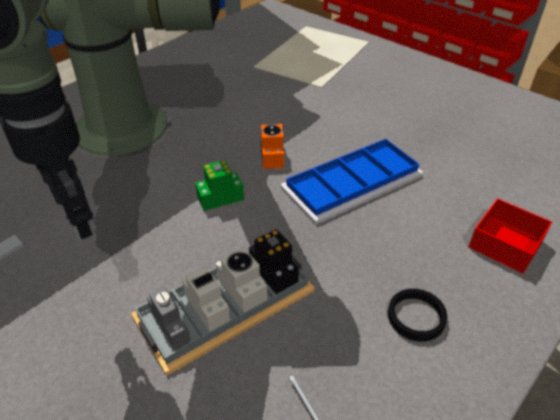

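The final picture shows all four devices standing in the build rack: timer (168,315), breaker (207,297), outlet (242,275) and contactor (275,255). The kit rack is empty and the arm is clear, so I hand in.

```bash
python3 -c "
from rig import ctrl
print(ctrl.finish_job())"
```

```text
the job is handed in; nothing more can be done
None
```

All four devices now stand in the build rack in reverse order, and I handed the job in at about 37 s of robot time; no verdict is reported. From the robot's left the bays hold the contactor, outlet, breaker and timer.

**Last checks:** In the overview cameras each device is within about 3 mm of its bay centre. Their tops are at 83 mm (91 mm for the contactor), which puts them flat on the bay floor. Lengths are within about 2° of the rack, except one side-camera reading of about 4° on the breaker. The arm stands clear.

**What failed or disagreed:**
- **First grasp:** it caught only the contactor's plunger. The real fingertips sit about 35 mm higher than the reported TCP. The contactor was lifted about 30 mm, set back in its pocket, and gripped again at the right height. Every later grasp allowed for that offset.
- **Camera readings:** the scene and side cameras differ from each other by about 3–4 mm in x.
- **Final wrist view:** it saw the outlet only in part and the contactor not at all. Both had been checked from the wrist camera right after they were placed.

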